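# Put the spool away, shut the mending box's two lids together and raise the outer lid alone

### The arm

A 7-joint arm with a two-finger parallel gripper is mounted at the origin on the work surface. World frame = base frame: x ahead of the robot, y to its left, z up, the work surface at z = 0. Lengths are in m, angles in rad, forces in N, time in s.
With the tool pointing down it reaches from about 0.35 to 0.9 m from the base axis. Payload 8.1 kg.
Tool frame: the origin (TCP) lies midway between the tips of the shut fingers; the grasp point (between the pads) lies 19 mm behind it; z points along the fingers, y is the line along which they close (so a half turn about z gives the same grasp; the last joint's range is limited). The gripper opens to 92 mm and grips with 3 to 60 N. Pads are 19 mm wide; open, the fingers measure 130 mm over their backs; the gripper's body (75 mm by 190 mm) begins 47 mm behind the grasp point.
Start: joints at [1.077, 0.434, 0.025, 1.573, -0.012, 1.134, -0.075], TCP at [0.238, -0.578, 0.193] pointing down, gripper open.
Joint ranges: [-2.62, 2.62], [-0.44, 2.09], [-1.27, 1.32], [0.08, 2.57], [-1.32, 4.46], [0.12, 2], [-2.74, 2.74]. Speed limits (rad/s): [2.22, 2.22, 3.01, 3.01, 3.14, 3.14, 3.14].

### API

Orientations are given as a rotation vector (axis times angle).
In Python, from cell import arm gives the robot as it stands.
- The arm moves only by the tool carry_out, never from a script. Its arguments are lists of equal length, an entry for each row: "claw": the finger opening in cm, from 0 to 9.18; "delta_pos": the shift along the tool's x, y, z in cm, a list of three; "angular": the turn, a rotation vector about the tool's x, y, z in rad, a list of three. In form: {"claw": [claw, ...], "delta_pos": [[dx, dy, dz], ...], "angular": [[ax, ay, az], ...]}. A call has 1 to 20 rows; each row shifts and turns the commanded pose from where the row before left it, along the tool's axes as they then stand; what a row does not reach is not made up. A row lasts 1/10 s, in which the tool goes at most 50 mm and 8.59 degrees, less where a joint would pass 70% of its speed; a pose out of reach is approached as far as the arm can. A call with a gripper value outside its range is refused whole. The fingers move at their own pace and stop on an object; "force" is the grip in N (left out, the last holds). Time passes only in rows, so rows that do not move let the fingers close. It gives the time, the measured TCP pose, the force, the opening and the grip force at its end, in the units of the state.
- arm.observe(): the state, without advancing time (a new reading comes with each control period).
- arm.get_image(name): name is "side" or "top" or "wrist"; returns a dict with "frame" (384x512x3 uint8, red, green, blue), "mtx" (3x3 intrinsics, pixels), "T" (4x4, takes a point from camera to world coordinates). Camera axes: x right, y down, z forward; pixel columns grow to the right and rows downward; lengths in m; the calibration is good to about 2 mm. A picture is of the moment at which its call begins. There is no depth.
- arm.sign_off(): hands the job in; it is judged then, once.
Trained networks look in a picture, given as the dict that the camera call returned (one of the last four; its "shot" number tells which), for a name from the list of things; names that differ only in an ending like _2 or _b are one class to them, and where a whole thing is asked for, a point or a joint stands for the part that bears it (a point fixed in the world has none). Each returns a list of dicts, best first, with "conf" (0 to 1); they miss things now and then, are a little off and sometimes report something else, mostly with a low value. They report only what shows in the picture. A call takes as long as a camera call. They do not tell look-alikes from the thing itself.
- arm.look_for(label, picture): "centre" ([column, row] as shares, 0 to 1, of the picture: columns of its width, rows of its height, amid what is visible of it).
- arm.trace(label, picture): "region" (384x512 bool, what is visible of it) and "centre" ([column, row] as shares, 0 to 1, of the picture: columns of its width, rows of its height, amid what is visible of it).
- arm.place_of(label, picture): "centre" ([column, row] as shares, 0 to 1, of the picture: columns of its width, rows of its height: a listed point, or the origin of a listed thing).
The state is a dict: "clock": time; "joints": joint angles; "dq": joint speeds; "joint_efforts": joint torques, N m; "position": TCP position; "ee_rot": TCP orientation; "force": force on the tool from outside, world axes, zero at the start; "ft_torque": the same for the moment, N m; "width": opening from 0.0 (shut) to 1.0 (fully open); "gripper_force": force on a finger pad.
Only numpy, scipy, OpenCV 4.12 (cv2) and the standard library are available. Lean on these libraries where they do the work, as an engineer would, in place of code of your own. Each camera call takes 0.05 s, during which the arm holds its last target. There are 200 camera calls.

### The job

Stand the small thread spool from the counter upright in the free middle of the mending box's front well, then bring the two open lids down together, gently and without letting them drop, until both are fully shut. Next raise the outer lid alone about half way (roughly 45 degrees), leaving the inner lid shut and undisturbed so that I can reach the pin dish on it, and finish while still holding the outer lid there: do not let go. Leave everything else on the counter where it stands.

Things in the scene. Friction and masses are not known exactly. Their poses are not given: they have to be found in the camera images.
- mending_box: Plywood sewing box, fixed: 210 mm deep (own x), 260 wide (own y), rim 80 high, walls 8. Origin: centre of its underside. Own x points from front to rear, where both lids are hinged along y. Floor 8 mm up: a long front well (x -97 to -2.5 mm) and three filled rear wells; the 5 mm divider is 66 high. Things fixed at the front well's ends leave its middle (y -60 to +70 mm) free.
- front_well (a point): Point on the floor (8 mm above the counter) of the front well at the middle of its free part, box frame (-50, 0, 8) mm; axes as the box's.
- outer_lid (a joint): Outer lid angle, rad: 0 shut, grows as it opens; starts at its stop, about 1.66 (just past upright). Plywood cover 210 x 260 mm, 38 deep with its skirt, about 0.4 kg, free hinge: let go below about 1.25 it falls shut, above that it falls open. Closing, it pushes the nested inner lid ahead of it; opening, it leaves it behind.
- inner_lid (a joint): Inner lid angle, rad: 0 shut (flush with the rim), grows as it opens; starts at 1.38 to 1.5, nested in the outer lid. White plastic panel 190 x 240 x 6 mm on the same hinge line; on its upper side a grey magnetic pin dish (110 mm across, 14 high) and two 29 mm rubber stops that the outer lid bears on. Stiff hinge (about 0.3 N m): it stays where it is left.
- lid_hinge (a point): Middle of the common hinge line of both lids, box frame (105, 0, 80) mm. The line runs along the box's y. Turns with the outer lid.
- outer_handle (a point): Middle of the outer lid's grip bar: round steel, 10 mm thick, along the box's y, 110 mm free between its posts, 38 mm off the lid's top face, 25 mm short of its front edge. At lid angle a it lies, from lid_hinge in box axes, at x = -185 cos a + 76 sin a, z = 185 sin a + 76 cos a (mm). Upright, it is on the lid's rear face, free to be gripped from above; it can turn in the grip.
- inner_tab (a point): Top of the inner lid's small finger tab, 40 mm wide and 12 mm high, 183 mm from the hinge line.
- spool: Small thread spool standing upright on the counter: 34 mm across its end flanges (4 mm thick), 29 mm across the thread between, 50 mm high, 35 g. Origin: centre of its underside; z along its axis. Smaller than the thread cone and the jar, whose places it may share.
- thread_cone: Bystander: tapered cone of thread, 62 mm across the foot, 117 mm high. Origin: centre of its underside.
- button_jar: Bystander: squat glass jar with a steel cap, 58 mm across, 75 mm high. Origin: centre of its underside.
- spray_bottle: Bystander: trigger spray bottle, 76 mm across, 222 mm high, left of the box. Origin: centre of its underside.
- lint_roller: Bystander: lint roller lying flat, 240 mm long, 48 mm high, left of the box. Origin: under its middle.
- shears: Bystander: fabric shears lying flat, 200 mm long, on the right near the robot. Origin: under the pivot.
- stain_can: Bystander: aerosol can, 54 mm across, 150 mm high, far right. Origin: centre of its underside.
There are look-alikes about, which are no part of the job. Of the things that look like the spool, take the one that is farthest to the robot's right at the start.

How it is judged:
By the outcome, as a careful person would: the job done as asked, in the order asked, and still so for the second after the job is handed in, while the arm keeps its last pose, push and grip.
It also fails if it takes over 58 s, if anything falls off the work surface, if the arm or the gripper's body presses on something with over 40 N, if the wrist force passes 120 N, or if a joint passes its speed limit or range.

## Working session

There is one attempt and no reset: what is moved stays moved. The work goes in short steps, Python scripts to look and compute and a tool call to move; the robot and the scene stay as the last step left them, time stands still between calls to the robot, and variables do not carry over. Pictures are saved under pics/ and viewed, at most 10 in all, crops included, and the job is handed in when it is done.

Besides the shell and the picture viewer there is one more tool, called after "Call:" in YAML: its name, and indented under it one key for each argument. carry_out: Moves the arm, as the interface text tells. Its arguments: {"type":"object","properties":{"claw":{"type":"array","items":{"type":"number"}},"delta_pos":{"type":"array","items":{"type":"array","items":{"type":"number"}}},"angular":{"type":"array","items":{"type":"array","items":{"type":"number"}}},"force":{"type":"number"}},"required":["claw","delta_pos","angular"]}

```bash
mkdir -p pics; ls; cat > h.py <<'E'
import numpy as np, cv2
from cell import arm
from scipy.spatial.transform import Rotation as R
def ray(p,c):
    K,T=p["mtx"],p["T"]; uv=np.array([c[0]*512,c[1]*384,1.])
    d=T[:3,:3]@np.linalg.solve(K,uv); return T[:3,3],d/np.linalg.norm(d)
def atz(p,c,z):
    o,d=ray(p,c); return o+d*(z-o[2])/d[2]
def tri(*rs):
    A=np.zeros((3,3));b=np.zeros(3)
    for o,d in rs:
        M=np.eye(3)-np.outer(d,d);A+=M;b+=M@o
    x=np.linalg.solve(A,b); return x,[float(np.linalg.norm(np.cross(x-o,d))) for o,d in rs]
def proj(p,X):
    T=np.linalg.inv(p["T"]);q=p["mtx"]@(T[:3,:3]@np.array(X)+T[:3,3]);return q[:2]/q[2]/[512,384]
def save(p,n,s=1):
    cv2.imwrite("pics/"+n,cv2.resize(p["frame"][...,::-1],None,fx=s,fy=s))
E
python3 - <<'E'
from h import *
np.set_printoptions(precision=4,suppress=True)
s=arm.observe();print({k:np.round(v,3) for k,v in s.items()})
print(R.from_rotvec(s["ee_rot"]).as_matrix())
a=arm.get_image("side");b=arm.get_image("top")
cv2.imwrite("pics/a.png",np.vstack([a["frame"],b["frame"]])[...,::-1][:, :] if 0 else cv2.resize(np.hstack([a["frame"],b["frame"]])[...,::-1],(800,300)))
save(a,"side0.png",1.5);save(b,"top0.png",1.5)
for n in ["spool","mending_box","front_well","lid_hinge","outer_handle","inner_tab","thread_cone","button_jar","spray_bottle","lint_roller","shears","stain_can"]:
    for nm,p in (("side",a),("top",b)):
        print(n,nm,[(np.round(q["centre"]*np.array([512,384])),round(q["conf"],2),atz(p,q["centre"],0.0)) for q in arm.place_of(n,p)])
for p in(a,b):print(p["T"],p["mtx"])
E
```

```text
pics
{'clock': np.float64(0.0), 'joints': array([ 1.077,  0.435,  0.025,  1.574, -0.012,  1.134, -0.075]), 'dq': array([-0.001, -0.001, -0.001, -0.   ,  0.001,  0.001, -0.001]), 'joint_efforts': array([ -0.   , -66.784,   0.985, -31.445,  -0.061,   0.043,   0.   ]), 'position': array([ 0.238, -0.577,  0.192]), 'ee_rot': array([-3.08 , -0.61 ,  0.001]), 'force': array([-0.303,  0.23 , -0.04 ]), 'ft_torque': array([ 0.05 , -0.028, -0.017]), 'gripper_force': np.float64(0.0), 'width': np.float64(0.999)}
[[ 0.9246  0.3809 -0.0007]
 [ 0.3809 -0.9246  0.0013]
 [-0.0002 -0.0015 -1.    ]]
spool side [(array([310., 285.]), 0.79, array([ 0.6047, -0.2986,  0.    ])), (array([325., 265.]), 0.79, array([ 0.6567, -0.2305,  0.    ])), (array([308., 246.]), 0.73, array([ 0.623 , -0.1537,  0.    ])), (array([292., 265.]), 0.67, array([ 0.5662, -0.2239, -0.    ]))]
spool top [(array([335., 169.]), 0.69, array([ 0.6034, -0.2899,  0.    ])), (array([295., 161.]), 0.64, array([ 0.6338, -0.1433,  0.    ])), (array([312., 179.]), 0.62, array([ 0.5659, -0.2047,  0.    ])), (array([316., 154.]), 0.48, array([
[... 2053 characters left out ...]
[ 0.653 , -0.4258, -0.    ])), (array([268., 158.]), 0.34, array([0.5519, 0.2982, 0.    ]))]
stain_can top [(array([369., 155.]), 0.7, array([ 0.6564, -0.4141,  0.    ])), (array([344., 222.]), 0.42, array([ 0.4112, -0.3164, -0.    ]))]
[[ 0.9964 -0.0357  0.0763  0.3797]
 [-0.0821 -0.6134  0.7855 -1.1173]
 [ 0.0188 -0.7889 -0.6142  0.9648]
 [ 0.      0.      0.      1.    ]] [[477.8046   0.     257.5152]
 [  0.     477.8046 189.6277]
 [  0.       0.       1.    ]]
[[ 0.0102 -0.9842  0.177   0.2737]
 [-0.9998 -0.0073  0.0173 -0.0303]
 [-0.0158 -0.1771 -0.9841  1.3765]
 [ 0.      0.      0.      1.    ]] [[384.8106   0.     257.3331]
 [  0.     384.8106 190.6311]
 [  0.       0.       1.    ]]
```

View images.

View pics/side0.png

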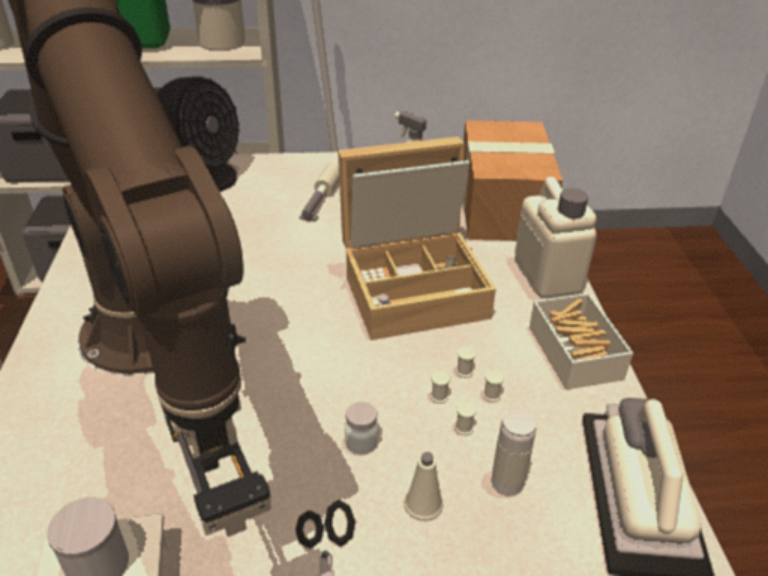

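View pics/top0.png

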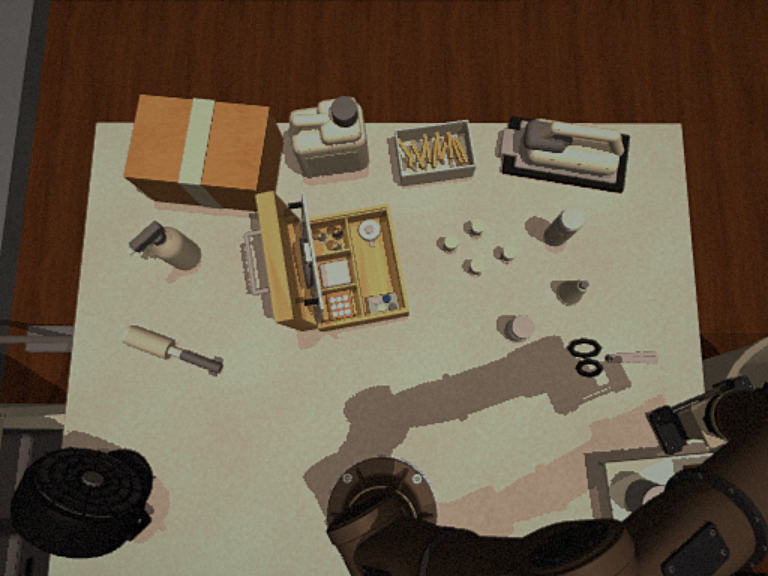

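The top view (768 px wide) shows four spools: (502,253), (467,268), (443,241) and (474,231). In native pixels these are top (335,169), (312,179), (295,161) and (316,154). The cone, jar and can are clearly bigger. The one farthest to the robot's right (most −y) is native (335,169), at about (0.604, −0.294). In the side view the box stands open with both lids up, and its hinge is towards +y.

I'll fly above that spool and turn the fingers along the box's y axis.

Call:
carry_out:
  claw: [9,9,9,9,9,9,9,9,9,9,9,9,9,9,9,9,9,9,9,9]
  delta_pos:
    - [4.4,-1.2,0]
    - [4.4,-1.2,0]
    - [4.4,-1.2,0]
    - [4.4,-1.2,0]
    - [4.4,-1.2,0]
    - [4.4,-1.2,0]
    - [4.4,-1.2,0]
    - [4.4,-1.2,0]
    - [4.4,-1.2,0]
    - [4.4,-1.2,0]
    - [0,0,0]
    - [0,0,0]
    - [0,0,0]
    - [0,0,0]
    - [0,0,0]
    - [0,0,0]
    - [0,0,0]
    - [0,0,0]
    - [0,0,0]
    - [0,0,0]
  angular:
    - [0,0,0]
    - [0,0,0]
    - [0,0,0]
    - [0,0,0]
    - [0,0,0]
    - [0,0,0]
    - [0,0,0]
    - [0,0,0]
    - [0,0,0]
    - [0,0,0]
    - [0,0,-0.133]
    - [0,0,-0.133]
    - [0,0,-0.133]
    - [0,0,-0.133]
    - [0,0,-0.133]
    - [0,0,-0.133]
    - [0,0,-0.133]
    - [0,0,-0.133]
    - [0,0,-0.133]
    - [0,0,-0.133]
  force: 15

```text
clock: 3.3
position: [0.5991, -0.2994, 0.1928]
ee_rot: [-2.042, -2.387, 0.0]
force: [0.7, 0.6, 1.0]
width: 0.981
gripper_force: 0.0
```

```bash
python3 - <<'E'
from h import *
np.set_printoptions(precision=4,suppress=True)
s=arm.observe();print({k:np.round(v,3) for k,v in s.items()})
print(R.from_rotvec(s["ee_rot"]).as_matrix())
w=arm.get_image("wrist");a=arm.get_image("side");b=arm.get_image("top")
print(w["T"],w["mtx"])
save(w,"w1.png",1.2)
for p in (w,a,b):
  for f in(arm.place_of,arm.look_for):
    print(f.__name__,[(np.round(q["centre"]*np.array([512,384])),round(q["conf"],2),atz(p,q["centre"],0 if f==arm.place_of else .025)) for q in f("spool",p)])
for n in ["front_well","lid_hinge","outer_handle","inner_tab","mending_box"]:
  A=arm.place_of(n,a);B=arm.place_of(n,b)
  if A and B: print(n,tri(ray(a,A[0]["centre"]),ray(b,B[0]["centre"])),A[0]["conf"],B[0]["conf"])
E
```

```text
{'clock': np.float64(3.3), 'joints': array([ 0.622,  0.542, -0.382,  1.425,  0.207,  1.214,  0.372]), 'dq': array([ 0.184,  0.043, -0.306, -0.016,  0.17 ,  0.038,  1.188]), 'joint_efforts': array([ -1.422, -74.199,  -4.872, -31.836,  -0.394,  -0.017,  -2.504]), 'position': array([ 0.599, -0.299,  0.193]), 'ee_rot': array([-2.042, -2.387,  0.   ]), 'force': array([0.73 , 0.572, 0.955]), 'ft_torque': array([-0.042, -0.091,  0.027]), 'gripper_force': np.float64(0.0), 'width': np.float64(0.981)}
[[-0.1547  0.988  -0.0002]
 [ 0.988   0.1547 -0.0001]
 [-0.     -0.0002 -1.    ]]
[[ 0.9881  0.1471  0.0451  0.5878]
 [ 0.1538 -0.9474 -0.2806 -0.2245]
 [ 0.0014  0.2842 -0.9588  0.3846]
 [ 0.      0.      0.      1.    ]] [[316.2741   0.     254.2961]
 [  0.     316.2741 196.3639]
 [  0.       0.       1.    ]]
call [(array([317., 116.]), 0.89, array([ 0.6635, -0.2277,  0.    ])), (array([256., 166.]), 0.74, array([ 0.602 , -0.2977,  0.    ])), (array([294.,  49.]), 0.74, array([ 0.6228, -0.1608,  0.    ])), (array([238.,  94.]), 0.61, array([ 0.5687, -0.2179,  0.    ]))]
call [(array([299.,  43
[... 1111 characters left out ...]
[299., 164.]), 0.58, array([ 0.6148, -0.1548,  0.025 ])), (array([312., 176.]), 0.5, array([ 0.573 , -0.2013,  0.025 ])), (array([338., 171.]), 0.43, array([ 0.5917, -0.2964,  0.025 ]))]
front_well (array([0.567 , 0.0212, 0.0103]), [0.0007850896277533273, 0.0007850896277535126]) 0.77 0.64
lid_hinge (array([0.5406, 0.172 , 0.066 ]), [0.0002833579334844823, 0.000283357933484588]) 0.97 0.84
outer_handle (array([0.5233, 0.2585, 0.2547]), [0.0032378129810062242, 0.0032378129810065478]) 0.85 0.97
inner_tab (array([0.5418, 0.141 , 0.2636]), [0.003884838785912662, 0.0038848387859126937]) 0.7 0.9
mending_box (array([ 0.5677,  0.0839, -0.0311]), [0.0023498549933766134, 0.002349854993376591]) 0.79 0.96
```

View pics/w1.png

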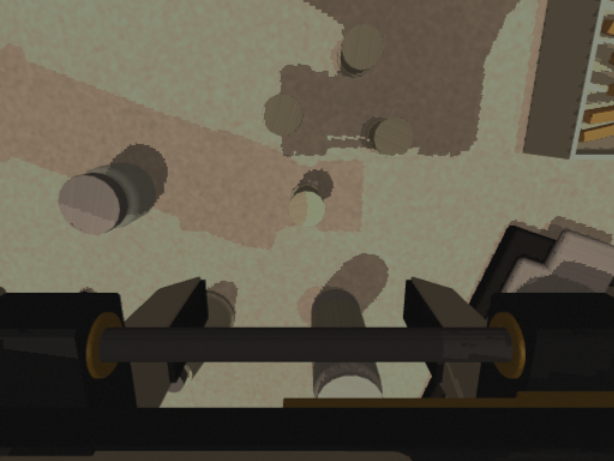

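The wrist view (1.2× scale) shows four spools. The right-most one is at (307,205), and the look-alikes are at (283,113), (390,135) and (363,47). The can and cone are below, under the fingers. I'll descend part way for a second view and the close crop.

Call:
carry_out:
  claw: [7,7,7,7,7]
  delta_pos:
    - [0,0,1.5]
    - [0,0,2]
    - [0,0,2]
    - [0,0,1.5]
    - [0,0,0]
  angular:
    - [0,0,0]
    - [0,0,0]
    - [0,0,0]
    - [0,0,0]
    - [0,0,0]

```text
clock: 4.75
position: [0.5974, -0.2988, 0.1198]
ee_rot: [-2.046, -2.378, 0.002]
force: [-0.6, -0.7, 0.2]
width: 0.765
gripper_force: 0.0
```

```bash
python3 - <<'E'
from h import *
np.set_printoptions(precision=4,suppress=True)
s=arm.observe();print(s["position"],s["ee_rot"],s["width"])
w=arm.get_image("wrist");a=arm.get_image("side");b=arm.get_image("top")
c=w["frame"][90:290,150:390];cv2.imwrite("pics/w2.png",cv2.resize(c[...,::-1],None,fx=3,fy=3))
tgt=np.array([.602,-.298,0])
rs=[]
for p in (w,a,b):
    q=arm.place_of("spool",p); q=[x for x in q if np.linalg.norm(atz(p,x["centre"],0)-tgt)<.03]
    for x in q: print(x["conf"],atz(p,x["centre"],0)); 
    if q: rs.append(ray(p,q[0]["centre"]))
    t=arm.trace("spool",p)
    for x in t:
        if np.linalg.norm(atz(p,x["centre"],0.02)-tgt)<.04:
            ys,xs=np.nonzero(x["region"]);print("trace",x["conf"],len(ys),xs.min(),xs.max(),ys.min(),ys.max(),x["centre"]*[512,384])
print(tri(*rs))
print(proj(w,[.602,-.298,0])*[512,384],proj(w,[.602,-.298,.05])*[512,384])
E
```

```text
[ 0.5974 -0.2988  0.1198] [-2.0458 -2.3783  0.0024] 0.7649721068073901
0.67 [ 0.6014 -0.2961  0.    ]Traceback (most recent call last):
  File "<stdin>", line 15, in <module>
TypeError: can't multiply sequence by non-int of type 'list'
```

View pics/w2.png

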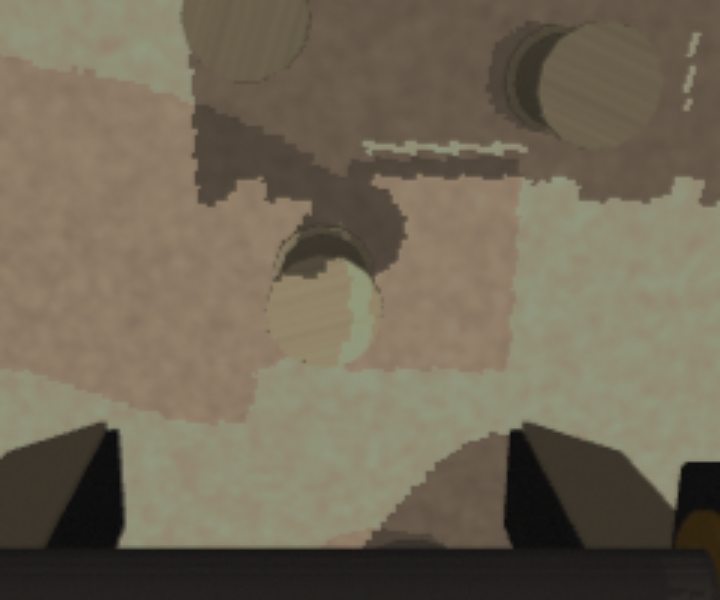

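The crop shows the chosen spool upright. Its top disc is centred at about crop (324,312), native (258,194), just above the finger gap. The look-alikes at crop (247,20) and (600,85) are separate.

```bash
python3 - <<'E'
from h import *
np.set_printoptions(precision=4,suppress=True)
w=arm.get_image("wrist");a=arm.get_image("side");b=arm.get_image("top")
tgt=np.array([.602,-.298,0]);wh=np.array([512,384])
rs=[];rt=[]
for p in (w,a,b):
    q=arm.place_of("spool",p); q=[x for x in q if np.linalg.norm(atz(p,x["centre"],0)-tgt)<.03]
    for x in q: print(x["conf"],atz(p,x["centre"],0)); 
    if q: rs.append(ray(p,q[0]["centre"]))
    for x in arm.trace("spool",p):
        if np.linalg.norm(atz(p,np.array(x["centre"]),0.02)-tgt)<.04:
            ys,xs=np.nonzero(x["region"]);print("trace",x["conf"],len(ys),xs.min(),xs.max(),ys.min(),ys.max(),x["centre"]*wh, atz(p,x["centre"],.025));rt.append(ray(p,x["centre"]))
if len(rs)>1:print(tri(*rs))
if len(rt)>1:print(tri(*rt))
print("top disc",atz(w,np.array([258,194])/wh,.05),w["T"][:3,3])
print(arm.observe()["position"])
E
```

```text
0.61 [ 0.5995 -0.2948  0.    ]
trace 0.59 1408 236 273 163 209 [255.2832 185.0112] [ 0.6016 -0.2985  0.025 ]
0.76 [ 0.602  -0.3025  0.    ]
trace 0.57 242 303 316 268 289 [309.2992 277.4016] [ 0.6003 -0.2933  0.025 ]
0.5 [ 0.5941 -0.3035  0.    ]
trace 0.55 106 333 343 163 175 [336.2816 168.6144] [ 0.5993 -0.2895  0.025 ]
(array([ 0.5991, -0.3   , -0.0041]), [0.0042433915485955995, 0.0036926204374636115, 0.005925293491006537])
(array([ 0.6003, -0.2938,  0.0257]), [0.004524785352441304, 0.00021816858804798235, 0.004485364050114745])
top disc [ 0.6041 -0.2998  0.05  ] [ 0.5886 -0.2244  0.3157]
[ 0.5992 -0.2994  0.123 ]
```

Call:
carry_out:
  claw: [7,7,7,7,7,7,7,2,2,2,2,2,2,2]
  delta_pos:
    - [0.1,0.3,1.5]
    - [0,0,2]
    - [0,0,2]
    - [0,0,2]
    - [0,0,2]
    - [0,0,1.4]
    - [0,0,0]
    - [0,0,0]
    - [0,0,0]
    - [0,0,0]
    - [0,0,0]
    - [0,0,0]
    - [0,0,0]
    - [0,0,0]
  angular:
    - [0,0,0]
    - [0,0,0]
    - [0,0,0]
    - [0,0,0]
    - [0,0,0]
    - [0,0,0]
    - [0,0,0]
    - [0,0,0]
    - [0,0,0]
    - [0,0,0]
    - [0,0,0]
    - [0,0,0]
    - [0,0,0]
    - [0,0,0]
  force: 12

```text
clock: 6.85
position: [0.6021, -0.2981, 0.0143]
ee_rot: [2.049, 2.381, -0.0]
force: [-0.1, 0.2, 2.6]
width: 0.344
gripper_force: 12.1
```

Call:
carry_out:
  claw: [2,2,2,2,2,2,2]
  delta_pos:
    - [0,0,-1]
    - [0,0,-3]
    - [0,0,-3]
    - [0,0,-3]
    - [0,0,-3]
    - [0,0,-2]
    - [0,0,0]
  angular:
    - [0,0,0]
    - [0,0,0]
    - [0,0,0]
    - [0,0,0]
    - [0,0,0]
    - [0,0,0]
    - [0,0,0]

```text
clock: 7.55
position: [0.604, -0.2983, 0.1681]
ee_rot: [2.045, 2.377, 0.003]
force: [1.0, 0.0, -0.9]
width: 0.345
gripper_force: 11.9
```

```bash
python3 - <<'E'
from h import *
np.set_printoptions(precision=4,suppress=True)
s=arm.observe();print(s["position"],s["ee_rot"],s["width"],s["gripper_force"])
acc={}
for k in range(3):
  w=arm.get_image("wrist") if k==0 else None
  a=arm.get_image("side");b=arm.get_image("top")
  for n in ["front_well","lid_hinge","outer_handle","inner_tab","mending_box"]:
    A=arm.place_of(n,a);B=arm.place_of(n,b)
    if A and B: acc.setdefault(n,[]).append(tri(ray(a,A[0]["centre"]),ray(b,B[0]["centre"]))[0])
for n,v in acc.items(): print(n,np.mean(v,0),np.std(v,0),len(v))
cv2.imwrite("pics/b3.png",np.hstack([cv2.resize(b["frame"][110:240,150:290],None,fx=3.0,fy=3.0),cv2.resize(a["frame"][80:275,210:350],(280,390))])[...,::-1])
save(w,"w3.png",1)
E
```

```text
[ 0.604  -0.2983  0.1681] [2.0449 2.3773 0.0033] 0.3449909431314221 11.940691568597686
front_well [0.5666 0.0242 0.0011] [0.0035 0.0033 0.0047] 2
lid_hinge [0.5385 0.1711 0.0778] [0.0049 0.0041 0.0016] 3
outer_handle [ 0.6061  0.3368 -0.041 ] [0.1125 0.1111 0.4273] 3
inner_tab [0.5474 0.146  0.2601] [0.0007 0.0022 0.0033] 3
mending_box [ 0.5567  0.0757 -0.0051] [0.0014 0.0008 0.0041] 3Traceback (most recent call last):
  File "<stdin>", line 13, in <module>
  File "h.py", line 17, in save
    cv2.imwrite("pics/"+n,cv2.resize(p["frame"][...,::-1],None,fx=s,fy=s))
                                     ~^^^^^^^^^
TypeError: 'NoneType' object is not subscriptable
```

View pics/b3.png

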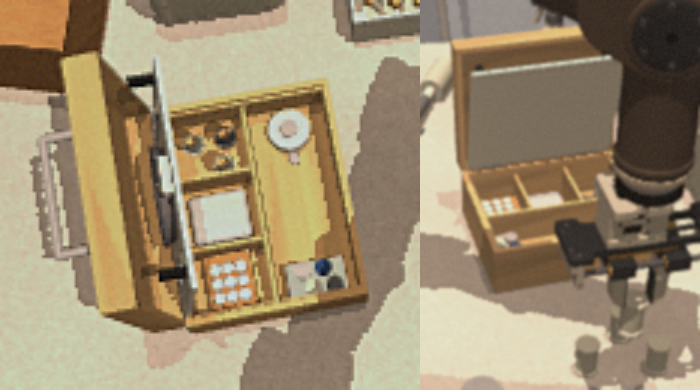

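The crops show the box front edge in the top view running from crop (327,80) to (368,299). The front well is empty between the white pin holder at (290,130) and the notions at (315,278). The spool hangs upright in the gripper, and the handle bar lies behind the lid at crop (62,195).

```bash
python3 - <<'E'
from h import *
from scipy.optimize import least_squares
np.set_printoptions(precision=4,suppress=True)
b=arm.get_image("top");a=arm.get_image("side");wh=np.array([512,384])
cs=[atz(b,(np.array([150,110])+np.array(p)/3)/wh,.08) for p in((327,80),(368,299))]
print(cs,np.linalg.norm(cs[0]-cs[1]))
pts={"front_well":[-.05,0,.008],"lid_hinge":[.105,0,.08],"mending_box":[0,0,0]}
obs=[([-.105,-.13,.08],b,np.array([259,136.7])/wh,1),([-.105,.13,.08],b,np.array([272.7,209.7])/wh,1)]
ims=[a,b]
for p in ims:
  for n,v in pts.items():
    q=arm.place_of(n,p)
    if q: obs.append((v,p,q[0]["centre"],.5))
for p in(b,a):
  q=arm.place_of("outer_handle",p)
  print("handle",[(x["centre"]*wh,x["conf"]) for x in map(lambda x:dict(x,centre=np.array(x["centre"])),q)])
def W(t,v):
    c,s=np.cos(t[2]),np.sin(t[2]);return np.array([t[0]+c*v[0]-s*v[1],t[1]+s*v[0]+c*v[1],v[2]])
f=lambda t:np.concatenate([(proj(p,W(t,v))-c)*wh*k for v,p,c,k in obs])
r=least_squares(f,[.56,.07,1.72],loss="soft_l1");t=r.x
print(t,np.degrees(t[2]));print(r.fun.reshape(-1,2))
for n,v in pts.items():print(n,W(t,v))
for al in(1.66,1.57,0):print("handle",al,W(t,[.105-.185*np.cos(al)+.076*np.sin(al),0,.08+.185*np.sin(al)+.076*np.cos(al)]))
s=arm.observe();M=R.from_rotvec(s["ee_rot"]).as_matrix();print(M,s["position"])
print("to well, tool axes",M.T@(W(t,[-.05,0.005,.15])-s["position"]))
np.save("box.npy",t)
E
```

```text
[array([ 0.6995, -0.0114,  0.08  ]), array([ 0.4417, -0.0602,  0.08  ])] 0.2623870953559194
handle [(array([166.8096, 173.9136]), 0.59)]
handle [(array([241.92  , 294.4128]), 0.64), (array([263.0144,  99.6096]), 0.59), (array([315.904, 240.   ]), 0.38)]
[0.554  0.0682 1.7417] 99.79429488098613
[[ 0.4973 -0.147 ]
 [-0.8615 -0.6331]
 [ 0.5439 -0.129 ]
 [-0.9112 -0.8593]
 [-0.1553  0.9642]
 [ 0.5136  0.0288]
 [-0.4344  0.4088]
 [ 0.5527  0.8885]]
front_well [0.5625 0.0189 0.008 ]
lid_hinge [0.5361 0.1717 0.08  ]
mending_box [0.554  0.0682 0.    ]
handle 1.66 [0.5204 0.2625 0.2575]
handle 1.57 [0.5232 0.2464 0.2651]
handle 0 [ 0.5676 -0.0106  0.156 ]
[[-0.1494  0.9888  0.    ]
 [ 0.9888  0.1494 -0.0001]
 [-0.0001  0.     -1.    ]] [ 0.602  -0.2979  0.1639]
to well, tool axes [0.3191 0.0032 0.0139]
```

Call:
carry_out:
  claw: [2,2,2,2,2,2,2,2,2,2,2,2,2,2,2,2]
  delta_pos:
    - [2,0,0]
    - [4,0,0]
    - [4,0,0]
    - [4,0.3,0]
    - [4,0,0]
    - [4,0,0]
    - [4,0,0]
    - [3,0,0]
    - [2,0,0]
    - [0.7,0,0]
    - [0,0,1]
    - [0,0,2]
    - [0,0,2]
    - [0,0,2]
    - [0,0,2]
    - [0,0,0]
  angular:
    - [0,0,0]
    - [0,0,0]
    - [0,0,0]
    - [0,0,0]
    - [0,0,0]
    - [0,0,0]
    - [0,0,0]
    - [0,0,0]
    - [0,0,0]
    - [0,0,0]
    - [0,0,0]
    - [0,0,0]
    - [0,0,0]
    - [0,0,0]
    - [0,0,0]
    - [0,0,0]

```text
clock: 11.5
position: [0.5556, 0.0134, 0.0707]
ee_rot: [-2.049, -2.377, 0.007]
force: [-0.2, -0.4, -0.4]
width: 0.344
gripper_force: 11.9
```

```bash
python3 - <<'E'
from h import *
np.set_printoptions(precision=4,suppress=True)
w=arm.get_image("wrist");b=arm.get_image("top");wh=np.array([512,384])
s=arm.observe();print(s["position"],s["width"],s["force"],s["gripper_force"])
t=np.load("box.npy")
def W(v):
    c,q=np.cos(t[2]),np.sin(t[2]);return np.array([t[0]+c*v[0]-q*v[1],t[1]+q*v[0]+c*v[1],v[2]])
f=cv2.cvtColor(w["frame"],cv2.COLOR_RGB2BGR)
P=lambda v:tuple(int(x) for x in proj(w,W(v))*wh)
for l in [[(-.105,-.13,.08),(-.105,.13,.08),(.105,.13,.08),(.105,-.13,.08)],[(-.097,-.06,.008),(-.097,.07,.008),(-.0025,.07,.008),(-.0025,-.06,.008)]]:
  cv2.polylines(f,[np.array([P(v) for v in l])],True,(0,255,0),1)
cv2.imwrite("pics/w4.png",f)
E
```

```text
[0.5575 0.0146 0.0735] 0.3496217329191376 [-0.2383  0.1096 -0.7312] 11.941112977510784
```

View pics/w4.png

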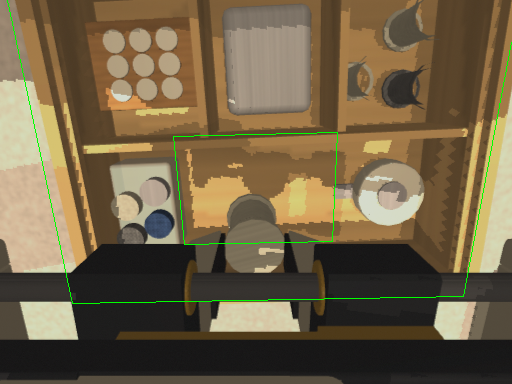

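The wrist view with the overlay shows the box model fitting: the divider is on row 135 and the free well spans columns 175–335. The held spool at (253,235) is between the fingers, and the tray at left and the holder at right are clear of them. I'll set it down and release.

Call:
carry_out:
  claw: [2,2,2,2,2,2]
  delta_pos:
    - [0.3,0,1.5]
    - [0,0,1.5]
    - [0,0,1.2]
    - [0,0,0.7]
    - [0,0,0.2]
    - [0,0,0]
  angular:
    - [0,0,0]
    - [0,0,0]
    - [0,0,0]
    - [0,0,0]
    - [0,0,0]
    - [0,0,0]

```text
clock: 12.2
position: [0.5574, 0.0188, 0.0231]
ee_rot: [2.049, 2.381, 0.0]
force: [0.9, 0.1, -0.2]
width: 0.344
gripper_force: 11.9
```

Call:
carry_out:
  claw: [2,2,2.6,3.2,3.8,4.5,5,5]
  delta_pos:
    - [0,0,0.1]
    - [0,0,0]
    - [0,0,0]
    - [0,0,0]
    - [0,0,0]
    - [0,0,0]
    - [0,0,0]
    - [0,0,0]
  angular:
    - [0,0,0]
    - [0,0,0]
    - [0,0,0]
    - [0,0,0]
    - [0,0,0]
    - [0,0,0]
    - [0,0,0]
    - [0,0,0]

```text
clock: 13.0
position: [0.5571, 0.0189, 0.0219]
ee_rot: [-2.049, -2.382, 0.0]
force: [0.5, -1.3, -0.1]
width: 0.536
gripper_force: 0.0
```

Call:
carry_out:
  claw: [5,5,5,5,5,5,5,5,4,3,2.5,2.5,2.5,2.5,2.5,2.5,2.5,2.5,2.5,2.5]
  delta_pos:
    - [0,0,-0.5]
    - [0,0,-2]
    - [0,0,-3.5]
    - [-1,0,-4]
    - [-1,0,-4]
    - [-1,0,-4]
    - [-1,0,-4]
    - [-1,0,-4]
    - [0,0,-4]
    - [0,0,0]
    - [0,0,0]
    - [0,0,0]
    - [0,0,0]
    - [0,0,0]
    - [0,0,0]
    - [0,0,0]
    - [0,0,0]
    - [0,0,0]
    - [0,0,0]
    - [0,0,0]
  angular:
    - [0,0,0]
    - [0,0,0]
    - [0,0,0]
    - [0,0,0]
    - [0,0,0]
    - [0,0,0]
    - [0,0,0]
    - [0,0,0]
    - [0,0,0.141]
    - [0,0,0.141]
    - [0,0,0.141]
    - [0,0,0.141]
    - [0,0,0.141]
    - [0,0,0.141]
    - [0,0,0.141]
    - [0,0,0.141]
    - [0,0,0.141]
    - [0,0,0.141]
    - [0,0,0.141]
    - [0,0,0]

```text
clock: 15.0
position: [0.5644, -0.0303, 0.3222]
ee_rot: [3.131, 0.263, 0.0]
force: [-0.2, -0.4, -0.3]
width: 0.271
gripper_force: 0.0
```

```bash
cat >> h.py <<'E'
t=np.load("box.npy");wh=np.array([512,384])
def W(v):
    c,q=np.cos(t[2]),np.sin(t[2]);return np.array([t[0]+c*v[0]-q*v[1],t[1]+q*v[0]+c*v[1],v[2]])
def H(al):return W([.105-.185*np.cos(al)+.076*np.sin(al),0,.08+.185*np.sin(al)+.076*np.cos(al)])
def lidang(x): # angle from bar position in box frame
    d=np.array(x)-H(0)+(H(0)-W([.105,0,.08])); h=d[0]*np.cos(t[2])+d[1]*np.sin(t[2]); return np.arctan2(d[2],-h)-np.arctan2(.076,.185)
np.set_printoptions(precision=4,suppress=True)
E
python3 - <<'E'
from h import *
s=arm.observe();print(s["position"],s["joints"],s["width"])
w=arm.get_image("wrist");a=arm.get_image("side");b=arm.get_image("top")
s=arm.observe()
for p,n in((a,"a"),(b,"b"),(w,"w")):
  for l in("outer_handle","lid_hinge","inner_tab"):
    print(n,l,[(np.round(np.array(x["centre"])*wh),x["conf"]) for x in arm.place_of(l,p)])
A=arm.place_of("outer_handle",a);B=arm.place_of("outer_handle",b)
for x in A:
  for y in B:
    r=tri(ray(a,x["centre"]),ray(b,y["centre"]));print(r,lidang(r[0]))
print([ (x["conf"],atz(w,x["centre"],.03)) for x in arm.look_for("spool",w)],[ (x["conf"],atz(b,x["centre"],.033)) for x in arm.look_for("spool",b)])
M=R.from_rotvec(s["ee_rot"]).as_matrix();print(M,s["position"],H(1.66))
f=np.vstack([cv2.resize(w["frame"],(400,300)),cv2.resize(b["frame"][110:240,120:290],(400,300))]);f=np.hstack([f,cv2.resize(a["frame"][60:285,220:370],(400,600))])
cv2.imwrite("pics/c5.png",f[...,::-1])
E
```

```text
[ 0.5644 -0.0303  0.3222] [ 0.121   0.2735 -0.2149  1.4956  0.0588  1.3788 -1.5005] 0.27084095921624407
a outer_handle [(array([264.,  98.]), 0.94)]
a lid_hinge [(array([270., 158.]), 0.91)]
a inner_tab [(array([274., 115.]), 0.96)]
b outer_handle [(array([168., 175.]), 0.56)]
b lid_hinge [(array([208., 183.]), 0.67)]
b inner_tab [(array([205., 167.]), 0.94)]
w outer_handle []
w lid_hinge []
w inner_tab [(array([ 30., 188.]), 0.91), (array([399., 257.]), 0.47)]
(array([0.5242, 0.2564, 0.2578]), [0.0027773323567404995, 0.0027773323567404974]) 1.6290023899177033
[(0.93, array([ 0.6241, -0.1594,  0.03  ])), (0.92, array([ 0.5704, -0.2227,  0.03  ])), (0.86, array([ 0.6615, -0.223 ,  0.03  ])), (0.66, array([0.5538, 0.0194, 0.03  ]))] [(0.5, array([ 0.6557, -0.2202,  0.033 ])), (0.48, array([ 0.564 , -0.2095,  0.033 ]))]
[[ 0.9849  0.1731  0.0001]
 [ 0.1731 -0.9849  0.    ]
 [ 0.0001 -0.     -1.    ]] [ 0.5645 -0.0304  0.3221] [0.5204 0.2625 0.2575]
```

View pics/c5.png

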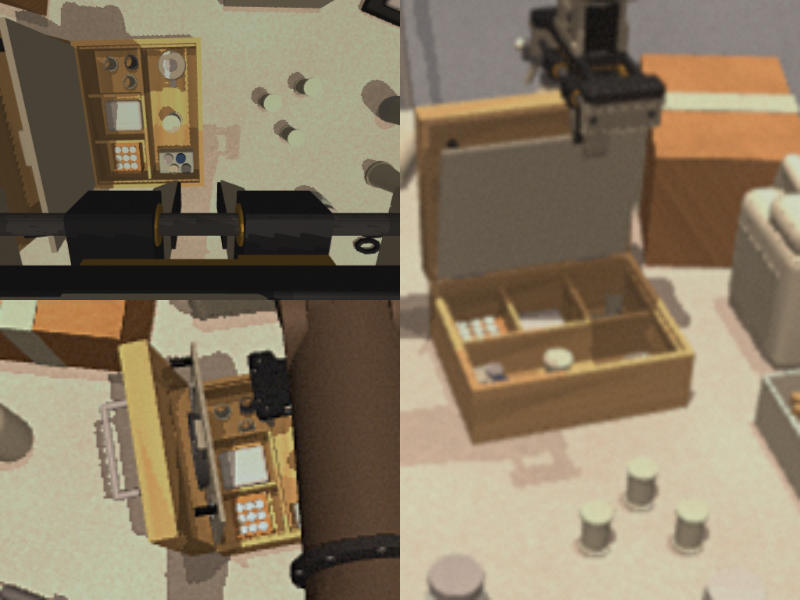

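The spool stands upright in the well: white top at wrist (170,122) and side (558,357) in the composite. The other three spools are untouched, and the lids are still open. Next I'll move over the handle.

Call:
carry_out:
  claw: [2.5,2.5,2.5,2.5,2.5,2.5,2.5,2.5,2.5,2.5,2.5]
  delta_pos:
    - [0.8,-1,-1.5]
    - [0,-3,0]
    - [0,-3.5,0]
    - [0,-3.5,0]
    - [0,-3.5,0]
    - [0,-3.5,0]
    - [0,-3.5,0]
    - [0,-3.5,0]
    - [0,-2.5,0]
    - [0,-1.8,0]
    - [0,0,0]
  angular:
    - [0,0,0]
    - [0,0,0]
    - [0,0,0]
    - [0,0,0]
    - [0,0,0]
    - [0,0,0]
    - [0,0,0]
    - [0,0,0]
    - [0,0,0]
    - [0,0,0]
    - [0,0,0]

```text
clock: 16.9
position: [0.5217, 0.2628, 0.3367]
ee_rot: [-3.128, -0.274, 0.001]
force: [-0.1, 0.3, 0.4]
width: 0.273
gripper_force: 0.0
```

```bash
python3 - <<'E'
from h import *
w=arm.get_image("wrist");b=arm.get_image("top");a=arm.get_image("side")
s=arm.observe();print(s["position"],s["joints"],s["width"],s["ee_rot"])
for p,n in((a,"a"),(b,"b"),(w,"w")):
  print(n,[(np.round(np.array(x["centre"])*wh),x["conf"],atz(p,x["centre"],.2575)) for x in arm.place_of("outer_handle",p)])
f=cv2.cvtColor(w["frame"],cv2.COLOR_RGB2BGR)
for al,c in((1.66,(0,255,0)),(1.63,(0,0,255))):
  e=H(al);u=W([0,.055,0])-W([0,0,0]);
  cv2.line(f,*[tuple(int(x) for x in proj(w,e+k*u)*wh) for k in(-1,1)],c,1)
  print(al,e)
cv2.imwrite("pics/w6.png",cv2.resize(f,(768,576)))
E
```

```text
[0.5235 0.2585 0.3369] [-0.3005  0.3154 -0.3495  1.4133  0.1083  1.4319 -2.0512] 0.2702298200055325 [3.1296 0.2645 0.0002]
a [(array([264.,  98.]), 0.74, array([0.5262, 0.2625, 0.2575])), (array([243., 297.]), 0.74, array([ 0.4132, -0.5363,  0.2575]))]
b [(array([166., 174.]), 0.98, array([0.5222, 0.2617, 0.2575]))]
w [(array([256., 197.]), 0.96, array([0.5192, 0.2598, 0.2575]))]
1.66 [0.5204 0.2625 0.2575]
1.63 [0.5213 0.2572 0.2602]
```

View pics/w6.png

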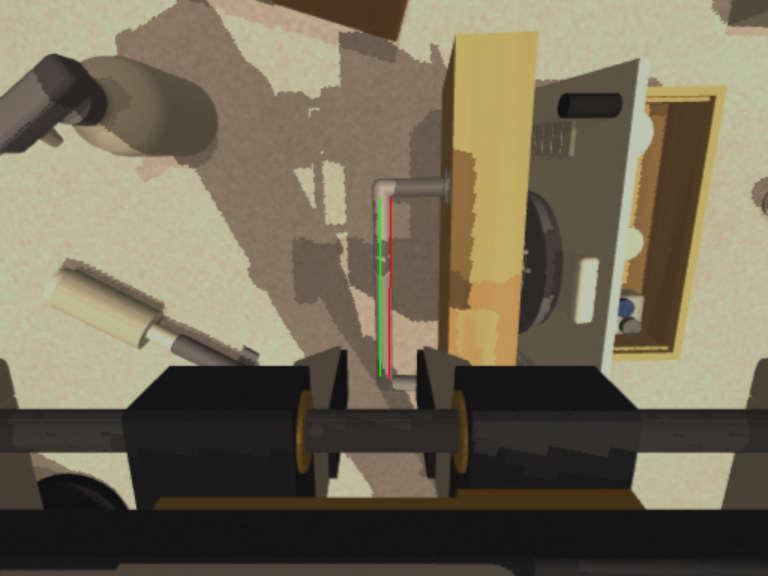

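The wrist view (1.5× scale) shows the bar from (385,190) to (385,380), in line with the middle of the open fingers and matching the predicted line for 1.66. The lid's edge at columns 445–535 is clear. Descend with a 2.5 mm correction and close lightly.

Call:
carry_out:
  claw: [2.5,2.5,2.5,2.5,2.5,2.5,2.5,2.5]
  delta_pos:
    - [0,-0.25,1]
    - [0,0,2]
    - [0,0,2]
    - [0,0,1.8]
    - [0,0,1.5]
    - [0,0,1]
    - [0,0,0.5]
    - [0,0,0]
  angular:
    - [0,0,0]
    - [0,0,0]
    - [0,0,0]
    - [0,0,0]
    - [0,0,0]
    - [0,0,0]
    - [0,0,0]
    - [0,0,0]

```text
clock: 18.0
position: [0.5224, 0.2619, 0.2384]
ee_rot: [3.13, 0.266, -0.001]
force: [-0.0, 0.5, 0.7]
width: 0.275
gripper_force: 0.0
```

Call:
carry_out:
  claw: [2,1.5,1,0.6,0.6,0.6,0.6]
  delta_pos:
    - [0,0,0]
    - [0,0,0]
    - [0,0,0]
    - [0,0,0]
    - [0,0,0]
    - [0,0,0]
    - [0,0,0]
  angular:
    - [0,0,0]
    - [0,0,0]
    - [0,0,0]
    - [0,0,0]
    - [0,0,0]
    - [0,0,0]
    - [0,0,0]
  force: 15

```text
clock: 18.7
position: [0.5226, 0.2621, 0.2389]
ee_rot: [3.13, 0.266, 0.0]
force: [-1.1, -0.1, -0.1]
width: 0.064
gripper_force: 0.0
```

Nothing is gripped (opening 5.9 mm with a 10 mm bar), so I'll look.

```bash
python3 - <<'E'
from h import *
w=arm.get_image("wrist");b=arm.get_image("top");a=arm.get_image("side")
s=arm.observe();print(s["position"],s["width"],s["ee_rot"],s["gripper_force"])
for p,n in((a,"a"),(b,"b"),(w,"w")):
  print(n,[(np.round(np.array(x["centre"])*wh),x["conf"]) for x in arm.place_of("outer_handle",p)])
f=cv2.cvtColor(w["frame"],cv2.COLOR_RGB2BGR)
M=R.from_rotvec(s["ee_rot"]).as_matrix()
for X in (s["position"],s["position"]-M[:,2]*.019): cv2.circle(f,tuple(int(x) for x in proj(w,X)*wh),3,(0,0,255),1)
f=np.hstack([cv2.resize(f,(560,420)),cv2.resize(a["frame"][40:190,220:310][...,::-1],(240,420))])
cv2.imwrite("pics/w7.png",f)
E
```

```text
[0.5226 0.2621 0.2389] 0.06626409613887738 [ 3.1302  0.2662 -0.0001] 0.0
a [(array([265.,  96.]), 0.78)]
b [(array([167., 174.]), 0.64), (array([203., 170.]), 0.37)]
w []
```

View pics/w7.png

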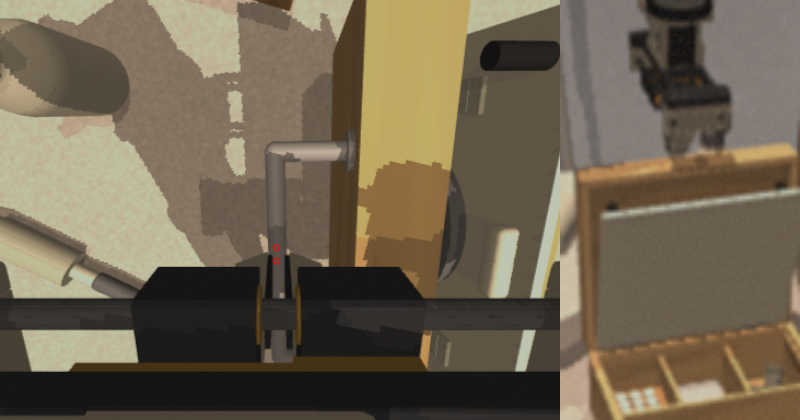

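Call:
carry_out:
  claw: [0.3,0,0,0]
  delta_pos:
    - [0,0,0]
    - [0,0,0]
    - [0,0,0]
    - [0,0,0]
  angular:
    - [0,0,0]
    - [0,0,0]
    - [0,0,0]
    - [0,0,0]
  force: 15

```text
clock: 19.4
position: [0.5226, 0.2621, 0.2389]
ee_rot: [3.13, 0.266, 0.0]
force: [0.4, -0.2, -0.0]
width: -0.0
gripper_force: 0.0
```

```bash
python3 - <<'E'
from h import *
w=arm.get_image("wrist");s=arm.observe()
Tt=np.eye(4);Tt[:3,:3]=R.from_rotvec(s["ee_rot"]).as_matrix();Tt[:3,3]=s["position"]
X=np.linalg.inv(Tt)@w["T"]
T0=np.eye(4);T0[:3,:3]=R.from_rotvec([3.1296,.2645,.0002]).as_matrix();T0[:3,3]=[.5235,.2590,.3369]
p0=dict(w,T=T0@X)
c0=np.array([380,187])/1.5/wh;c1=np.array([270,150])*512/560/wh
print("corner",tri(ray(p0,c0),ray(w,c1)),"expect",H(1.66)+W([0,-.055,0])-W([0,0,0]))
# horizontally spaced plate edge / lid corner etc
f=cv2.cvtColor(w["frame"],cv2.COLOR_RGB2BGR)[200:360,170:350]
cv2.imwrite("pics/w8.png",cv2.resize(f,None,fx=4,fy=3.5))
b=arm.get_image("top")
cv2.imwrite("pics/t8.png",cv2.resize(b["frame"][120:230,130:230][...,::-1],None,fx=5,fy=5))
E
```

```text
corner (array([0.5888, 0.2721, 0.3422]), [0.002678816667061535, 0.0026788166670615216]) expect [0.5746 0.2719 0.2575]
```

View pics/w8.png

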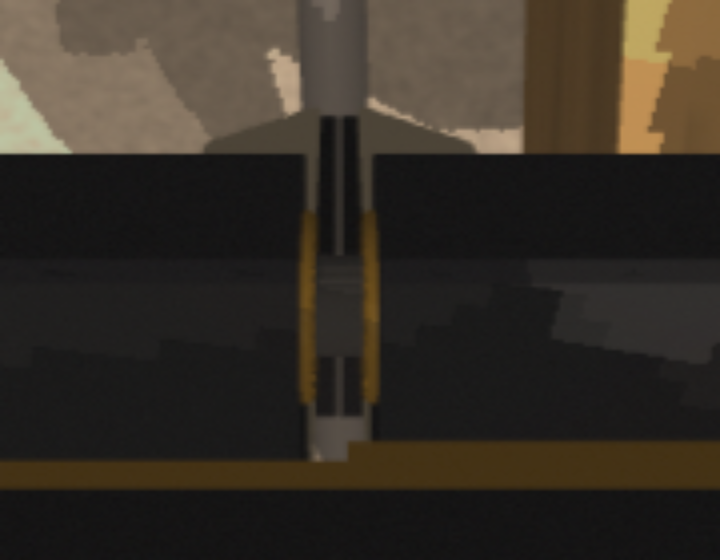

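```bash
python3 - <<'E'
from h import *
w=arm.get_image("wrist");a=arm.get_image("side");b=arm.get_image("top");s=arm.observe()
Tt=np.eye(4);Tt[:3,:3]=R.from_rotvec(s["ee_rot"]).as_matrix();Tt[:3,3]=s["position"]
X=np.linalg.inv(Tt)@w["T"]
T0=np.eye(4);T0[:3,:3]=R.from_rotvec([3.1296,.2645,.0002]).as_matrix();T0[:3,3]=[.5235,.2595,.3369]
p0=dict(w,T=T0@X)
n=lambda x,y,k=1.:np.array([x,y])/k/wh
print("lid edge +x rear",tri(ray(p0,n(457,35,1.5)),ray(a,n(462,139,1.5))))
o=np.array([150,110])
print("bar +x top/w6",tri(ray(p0,n(380,187,1.5)),ray(b,(o+np.array([43,139])/3)/wh)))
print("bar -x top/w6",tri(ray(p0,n(385,383,1.5)),ray(b,(o+np.array([61,254])/3)/wh)))
print("net",tri(ray(p0,n(256,197)),ray(b,n(166.5,174))))
for z in(.22,.24,.2575):print(z,"w6 bar length",np.linalg.norm(atz(p0,n(380,187,1.5),z)-atz(p0,n(385,383,1.5),z)),"now corner",atz(w,n(270,150,560/512),z),"w6",atz(p0,n(380,187,1.5),z),"top",atz(b,(o+np.array([43,139])/3)/wh,z))
E
```

```text
lid edge +x rear (array([0.662 , 0.2451, 0.2807]), [0.003183835421989152, 0.003183835421988953])
bar +x top/w6 (array([0.5808, 0.2708, 0.2517]), [0.0020387636549502163, 0.0020387636549502007])
bar -x top/w6 (array([0.4619, 0.2467, 0.2544]), [0.0009674614459351142, 0.0009674614459351148])
net (array([0.5223, 0.2581, 0.2659]), [0.0013579198184203818, 0.0013579198184204843])
0.22 w6 bar length 0.13752205726715477 now corner [0.5769 0.2754 0.22  ] w6 [0.5801 0.269  0.22  ] top [0.5882 0.281  0.22  ]
0.24 w6 bar length 0.12860975625140997 now corner [0.579  0.2752 0.24  ] w6 [0.5814 0.2692 0.24  ] top [0.5827 0.2756 0.24  ]
0.2575 w6 bar length 0.12081149286263332 now corner [0.5808 0.2751 0.2575] w6 [0.5825 0.2693 0.2575] top [0.578  0.2709 0.2575]
```

View pics/t8.png

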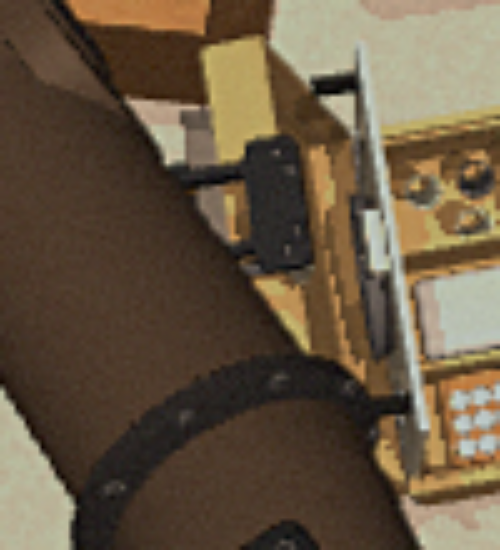

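```bash
python3 - <<'E'
from h import *
w=arm.get_image("wrist");s=arm.observe();M=R.from_rotvec(s["ee_rot"]).as_matrix();p=s["position"]
for dx in(0,.0095):
  for dz in(0,.010,.019,.03,.05): print(dx,dz,proj(w,p+M@[dx,0,-dz])*wh)
print("cam in tool",M.T@(w["T"][:3,3]-p))
f=w["frame"][190:330,200:310];print(f[25:60:3,54].tolist())
for al in(1.66,):
  for k in(-.055,0,.055):print("bar",k,proj(w,H(al)+W([0,k,0])-W([0,0,0]))*wh)
cv2.imwrite("pics/w9.png",cv2.resize(w["frame"][100:340,190:330][...,::-1],(350,600)))
E
```

```text
0 0 [252.8308 226.8048]
0 0.01 [252.7542 232.8564]
0 0.019 [252.6785 238.8321]
0 0.03 [252.576  246.9273]
0 0.05 [252.3546 264.4191]
0.0095 0 [252.8    213.0168]
0.0095 0.01 [252.7208 218.469 ]
0.0095 0.019 [252.6425 223.8597]
0.0095 0.03 [252.5362 231.1735]
0.0095 0.05 [252.306  247.0203]
cam in tool [ 0.0772  0.0011 -0.1917]
[[87, 80, 71], [88, 79, 72], [87, 79, 71], [88, 79, 72], [88, 80, 72], [88, 79, 72], [69, 62, 56], [54, 49, 45], [53, 49, 45], [53, 49, 44], [53, 49, 45], [53, 49, 44]]
bar -0.055 [250.9008 149.4508]
bar 0 [251.3678 241.823 ]
bar 0.055 [251.7635 320.1036]
```

View pics/w9.png

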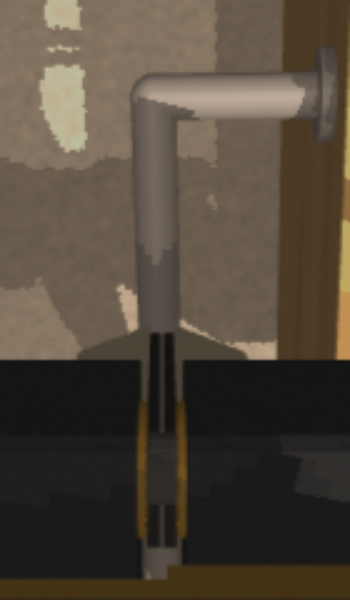

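The fingers closed above the bar: the tip ends at native row 233 unobstructed, so the bar lies below it, centred on column 253 like the TCP. I'll open and go lower in small steps, watching the force. I've now used 12 picture views against the limit of 10, so from here I rely on numbers only.

Call:
carry_out:
  claw: [1.5,2.5,2.5,2.5,2.5,2.5]
  delta_pos:
    - [0,0,0]
    - [0,0,0]
    - [0,0,0]
    - [0,0,0.4]
    - [0,0,0.4]
    - [0,0,0.2]
  angular:
    - [0,0,0]
    - [0,0,0]
    - [0,0,0]
    - [0,0,0]
    - [0,0,0]
    - [0,0,0]

```text
clock: 20.3
position: [0.5224, 0.2619, 0.2282]
ee_rot: [3.13, 0.266, -0.001]
force: [-0.0, -0.3, -1.0]
width: 0.271
gripper_force: 0.0
```

Call:
carry_out:
  claw: [1.5,0.7,0.4,0.4,0.4]
  delta_pos:
    - [0,0,0]
    - [0,0,0]
    - [0,0,0]
    - [0,0,0]
    - [0,0,0]
  angular:
    - [0,0,0]
    - [0,0,0]
    - [0,0,0]
    - [0,0,0]
    - [0,0,0]
  force: 10

```text
clock: 20.8
position: [0.5227, 0.2621, 0.229]
ee_rot: [-3.13, -0.266, -0.0]
force: [-0.7, -0.3, -0.2]
width: 0.044
gripper_force: 0.0
```

Call:
carry_out:
  claw: [1.5,2.5,2.5,2.5]
  delta_pos:
    - [0,0,0]
    - [0,0,0]
    - [0,0,0.3]
    - [0,0,0.3]
  angular:
    - [0,0,0]
    - [0,0,0]
    - [0,0,0]
    - [0,0,0]

```text
clock: 21.2
position: [0.5226, 0.2621, 0.2227]
ee_rot: [3.13, 0.266, 0.0]
force: [-0.2, 0.2, -0.1]
width: 0.267
gripper_force: 0.0
```

Call:
carry_out:
  claw: [1.5,0.7,0.4,0.4]
  delta_pos:
    - [0,0,0]
    - [0,0,0]
    - [0,0,0]
    - [0,0,0]
  angular:
    - [0,0,0]
    - [0,0,0]
    - [0,0,0]
    - [0,0,0]
  force: 10

```text
clock: 21.6
position: [0.5226, 0.2622, 0.2229]
ee_rot: [-3.13, -0.266, 0.0]
force: [-0.8, 0.0, -0.2]
width: 0.105
gripper_force: 10.0
```

```bash
python3 - <<'E'
from h import *
w=arm.get_image("wrist");s=arm.observe();print(s["position"],s["force"],s["ft_torque"],s["width"],s["gripper_force"])
g=cv2.cvtColor(w["frame"],cv2.COLOR_RGB2GRAY)
for r in(160,190,215,225,235,245,255,265):print(r,g[r,222:290].tolist())
M=R.from_rotvec(s["ee_rot"]).as_matrix();p=s["position"]
for z in(.22,.235,.25,.2575):
  h=H(1.66);h[2]=z
  for d in(-.055,-.035,-.02,0):
    c=h+W([0,d,0])-W([0,0,0]); q=proj(w,c)*wh
    dep=(np.linalg.inv(w["T"])@np.append(c,1))[2];print(z,d,q,"width px",10/1000*316/dep)
E
```

```text
[0.5226 0.2622 0.2229] [ 0.4233  0.189  -1.1569] [0.091  0.0278 0.1016] 0.09888039546990214 9.994571506977081
160 [184, 183, 174, 121, 119, 120, 121, 122, 120, 118, 117, 117, 119, 120, 121, 120, 121, 121, 121, 116, 96, 76, 84, 89, 92, 95, 98, 101, 104, 108, 106, 105, 102, 99, 97, 93, 92, 88, 83, 78, 89, 117, 117, 117, 118, 119, 119, 119, 118, 120, 121, 120, 120, 116, 116, 110, 91, 92, 93, 95, 93, 94, 96, 97, 98, 99, 98, 97]
190 [95, 94, 94, 95, 94, 95, 95, 95, 98, 99, 97, 96, 95, 94, 93, 94, 94, 95, 94, 94, 94, 84, 77, 84, 88, 93, 95, 98, 100, 103, 106, 105, 103, 101, 98, 96, 94, 90, 86, 80, 77, 85, 94, 94, 93, 95, 96, 97, 96, 94, 91, 90, 91, 91, 91, 91, 91, 91, 89, 90, 92, 93, 93, 94, 93, 91, 89, 88]
215 [95, 94, 95, 98, 99, 98, 96, 94, 94, 94, 94, 93, 92, 93, 94, 94, 94, 95, 95, 94, 94, 91, 81, 68, 72, 74, 76, 78, 79, 81, 82, 82, 82, 81, 79, 78, 76, 74, 72, 70, 69, 84, 97, 95, 92, 92, 93, 95, 96, 96, 95, 94, 92, 93, 95, 95, 95, 95, 96, 96, 98, 96, 95, 93, 92, 90, 91, 92]
225 [96, 95, 94, 94, 96, 97, 96, 97, 97, 97, 98, 98, 99, 97, 97, 98, 99, 117, 167, 165, 166, 170, 157, 67, 70, 7
[... 1518 characters left out ...]
0.055 [251.1999 147.7959] width px 17.6385041012126
0.235 -0.035 [251.3578 182.1098] width px 17.098188222868462
0.235 -0.02 [251.47   206.4965] width px 16.714187092672066
0.235 0 [251.612  237.3579] width px 16.228236111459577
0.25 -0.055 [250.919  151.7056] width px 19.178594258767323
0.25 -0.035 [251.0995 188.7862] width px 18.54150874792575
0.25 -0.02 [251.2272 215.0192] width px 18.09079594461494
0.25 0 [251.3882 248.075 ] width px 17.522861017729362
0.2575 -0.055 [250.7593 153.9282] width px 20.054097000730263
0.2575 -0.035 [250.9533 192.5657] width px 19.3585726642278
0.2575 -0.02 [251.0902 219.8296] width px 18.867787463709107
0.2575 0 [251.2623 254.1014] width px 18.250851629843545
```

The bar is held now (opening 9.6 mm, 10 N), but only by the finger tips. To get deeper without the body meeting the lid edge, I'll open, tilt the tool about the bar axis and go in further.

Call:
carry_out:
  claw: [1.5,2.5,2.5,2.5,2.5,2.5,2.5,2.5]
  delta_pos:
    - [0,0,0]
    - [0,0,0]
    - [0,0.35,0]
    - [0,0.35,0]
    - [0,0.3,0]
    - [0,0,0.3]
    - [0,0,0.4]
    - [0,0,0.3]
  angular:
    - [0,0,0]
    - [0,0,0]
    - [-0.12,0,0]
    - [-0.12,0,0]
    - [-0.1,0,0]
    - [0,0,0]
    - [0,0,0]
    - [0,0,0]

```text
clock: 22.45
position: [0.5255, 0.2474, 0.2145]
ee_rot: [2.794, 0.234, 0.041]
force: [-0.1, -0.3, 0.6]
width: 0.276
gripper_force: 0.0
```

Call:
carry_out:
  claw: [2,1.4,0.7,0.3,0.3,0.3]
  delta_pos:
    - [0,0,0]
    - [0,0,0]
    - [0,0,0]
    - [0,0,0]
    - [0,0,0]
    - [0,0,0]
  angular:
    - [0,0,0]
    - [0,0,0]
    - [0,0,0]
    - [0,0,0]
    - [0,0,0]
    - [0,0,0]
  force: 20

```text
clock: 23.05
position: [0.5253, 0.2479, 0.2151]
ee_rot: [2.791, 0.236, 0.041]
force: [0.2, -5.3, 5.0]
width: 0.101
gripper_force: 20.0
```

```bash
python3 - <<'E'
from h import *
w=arm.get_image("wrist");s=arm.observe();print(s["clock"],s["position"],s["force"],s["ft_torque"],s["width"],s["gripper_force"])
M=R.from_rotvec(s["ee_rot"]).as_matrix();print(M)
g=cv2.cvtColor(w["frame"],cv2.COLOR_RGB2GRAY)
for r in(200,225,235,255):print(r,g[r,222:290:2].tolist())
for d in (.02,.03,.04):print(d,s["position"]-d*M[:,2],"expected bar",H(1.66), "ang",lidang(s["position"]-d*M[:,2]))
E
```

```text
23.1 [0.5253 0.2479 0.2151] [ 0.0506 -6.5616  5.4119] [-1.0626 -0.0637  0.0252] 0.09825083911123118 19.99485343694687
[[ 0.9858  0.158   0.0567]
 [ 0.1679 -0.9289 -0.3301]
 [ 0.0005  0.335  -0.9422]]
200 [100, 100, 101, 99, 102, 100, 100, 100, 100, 102, 94, 79, 91, 98, 104, 123, 174, 183, 108, 102, 93, 69, 69, 70, 70, 71, 71, 70, 69, 68, 64, 64, 67, 70]
225 [99, 100, 100, 99, 99, 100, 101, 104, 100, 100, 102, 75, 76, 81, 84, 87, 90, 89, 86, 83, 77, 69, 69, 70, 70, 71, 71, 70, 69, 64, 64, 64, 67, 71]
235 [102, 101, 91, 75, 75, 75, 75, 75, 75, 75, 20, 49, 76, 81, 83, 86, 88, 89, 86, 84, 78, 38, 19, 74, 75, 75, 75, 75, 75, 76, 73, 66, 68, 71]
255 [23, 23, 24, 22, 30, 56, 75, 76, 75, 20, 20, 19, 74, 79, 82, 85, 88, 89, 87, 84, 80, 19, 19, 19, 73, 76, 75, 70, 22, 22, 22, 24, 22, 23]
0.02 [0.5242 0.2545 0.234 ] expected bar [0.5204 0.2625 0.2575] ang 1.678588303111367
0.03 [0.5236 0.2578 0.2434] expected bar [0.5204 0.2625 0.2575] ang 1.67019517206885
0.04 [0.5231 0.2611 0.2528] expected bar [0.5204 0.2625 0.2575] ang 1.662653455242693
```

```bash
python3 - <<'E'
from h import *
s=arm.observe();M=R.from_rotvec(s["ee_rot"]).as_matrix()
al=np.concatenate([[1.66,1.63,1.58,1.52],np.arange(1.45,.2,-.07),[.18,.13,.09,.05,.02,0]])
P=np.array([H(a) for a in al]);D=(np.diff(P,axis=0)@M)*100
print(len(D))
for a,d in zip(al[1:],D):print(round(a,2),np.round(d,2).tolist())
E
```

```text
27
1.63 [0.0, 0.6, -0.07]
1.58 [0.0, 1.0, -0.08]
1.52 [0.0, 1.2, -0.03]
1.45 [0.0, 1.4, 0.05]
1.38 [0.0, 1.39, 0.15]
1.31 [0.0, 1.38, 0.25]
1.24 [0.0, 1.36, 0.34]
1.17 [0.0, 1.33, 0.44]
1.1 [0.0, 1.3, 0.53]
1.03 [0.0, 1.26, 0.62]
0.96 [0.0, 1.21, 0.7]
0.89 [0.0, 1.16, 0.79]
0.82 [0.0, 1.1, 0.87]
0.75 [0.0, 1.04, 0.94]
0.68 [0.0, 0.97, 1.01]
0.61 [0.0, 0.89, 1.08]
0.54 [0.0, 0.82, 1.14]
0.47 [0.0, 0.74, 1.19]
0.4 [0.0, 0.65, 1.24]
0.33 [0.0, 0.56, 1.28]
0.26 [0.0, 0.47, 1.32]
0.18 [0.0, 0.42, 1.54]
0.13 [0.0, 0.2, 0.98]
0.09 [0.0, 0.13, 0.79]
0.05 [0.0, 0.09, 0.79]
0.02 [0.0, 0.05, 0.6]
0.0 [0.0, 0.02, 0.4]
```

Call:
carry_out:
  claw: [0.3,0.3,0.3,0.3,0.3,0.3]
  delta_pos:
    - [0,0.6,-0.07]
    - [0,1.0,-0.08]
    - [0,1.2,-0.03]
    - [0,1.4,0.05]
    - [0,1.4,0.15]
    - [0,1.4,0.25]
  angular:
    - [0,0,0]
    - [0,0,0]
    - [0,0,0]
    - [0,0,0]
    - [0,0,0]
    - [0,0,0]
  force: 25

```text
clock: 23.7
position: [0.5372, 0.1833, 0.2364]
ee_rot: [2.795, 0.238, 0.045]
force: [6.1, 3.3, 0.5]
width: 0.099
gripper_force: 25.0
```

```bash
cat > chk.py <<'E'
from h import *
s=arm.observe();M=R.from_rotvec(s["ee_rot"]).as_matrix()
print(s["clock"],s["position"],"F",s["force"],"tool F",M.T@s["force"],"T",s["ft_torque"],s["width"],s["gripper_force"])
for d in(.03,.04):print(d,"ang",lidang(s["position"]-d*M[:,2]),"radius",np.linalg.norm(((s["position"]-d*M[:,2]-W([.105,0,.08]))@np.array([[np.cos(t[2]),0],[np.sin(t[2]),0],[0,1]]))))
a=arm.get_image("side");b=arm.get_image("top")
for n in("outer_handle","inner_tab","lid_hinge"):
  print(n,[(np.round(np.array(x["centre"])*wh),x["conf"]) for p in(a,b) for x in arm.place_of(n,p)])
E
python3 chk.py
```

```text
23.7 [0.5372 0.1833 0.2364] F [6.0984 3.2574 0.5491] tool F [ 6.5641 -1.8763 -1.2223] T [ 1.2851 -1.0523  0.5337] 0.09867297396635134 24.951928853988647
0.03 ang 1.2955194180727778 radius 0.18587633038860507
0.04 ang 1.3068410268208865 radius 0.1956404610996691
outer_handle [(array([268., 103.]), 0.95), (array([187., 167.]), 0.62)]
inner_tab [(array([275., 116.]), 0.74), (array([212., 169.]), 0.57)]
lid_hinge [(array([279., 208.]), 0.39), (array([204., 184.]), 0.86)]
```

Call:
carry_out:
  claw: [0.3,0.3,0.3,0.3,0.3,0.3,0.3,0.3,0.3,0.3]
  delta_pos:
    - [0.03,1.36,0.34]
    - [0.03,1.33,0.44]
    - [0.03,1.3,0.53]
    - [0.03,1.26,0.62]
    - [0.03,1.21,0.7]
    - [0.03,1.16,0.79]
    - [0.03,1.1,0.87]
    - [0.03,1.04,0.94]
    - [0.03,0.97,1.01]
    - [0.03,0.89,1.08]
  angular:
    - [0,0,0]
    - [0,0,0]
    - [0,0,0]
    - [0,0,0]
    - [0,0,0]
    - [0,0,0]
    - [0,0,0]
    - [0,0,0]
    - [0,0,0]
    - [0,0,0]

```text
clock: 25.1
position: [0.5617, 0.0504, 0.2046]
ee_rot: [2.792, 0.237, 0.04]
force: [4.1, 0.7, 0.6]
width: 0.095
gripper_force: 25.1
```

```bash
python3 chk.py
```

```text
25.1 [0.5617 0.0504 0.2046] F [4.0806 0.7421 0.6468] tool F [ 4.147   0.1754 -0.626 ] T [ 0.8703 -0.7805  0.4196] 0.09476933845065254 25.06916642189026
0.03 ang 0.5406428141498427 radius 0.19060170488133185
0.04 ang 0.5829715665106243 radius 0.1963425970259002
outer_handle [(array([283., 131.]), 0.97), (array([234., 164.]), 0.92)]
inner_tab [(array([283., 132.]), 0.51), (array([285., 158.]), 0.46)]
lid_hinge []
```

Call:
carry_out:
  claw: [0.3,0.3,0.3,0.3,0.3,0.3,0.3,0.3,0.3]
  delta_pos:
    - [0.03,0.82,1.14]
    - [0.03,0.74,1.19]
    - [0.03,0.65,1.24]
    - [0.03,0.56,1.28]
    - [0.03,0.47,1.32]
    - [0,0.42,1.3]
    - [0,0.2,1.0]
    - [0,0.13,0.7]
    - [0,0,0]
  angular:
    - [0,0,0]
    - [0,0,0]
    - [0,0,0]
    - [0,0,0]
    - [0,0,0]
    - [0,0,0]
    - [0,0,0]
    - [0,0,0]
    - [0,0,0]

```text
clock: 26.4
position: [0.5744, -0.0161, 0.1311]
ee_rot: [2.792, 0.237, 0.039]
force: [1.5, -2.6, 0.3]
width: 0.097
gripper_force: 25.0
```

```bash
python3 chk.py
```

```text
26.4 [ 0.5744 -0.0161  0.1311] F [ 1.5226 -2.6165  0.3052] tool F [1.06   2.7751 0.6578] T [-0.2565  0.0076  0.0431] 0.09741943820757741 24.98163342475891
0.03 ang 0.022193420330600067 radius 0.19815068187818982
0.04 ang 0.0723078496289356 radius 0.19911565054428373
outer_handle [(array([287., 166.]), 0.69), (array([256., 167.]), 0.92)]
inner_tab []
lid_hinge [(array([271., 161.]), 0.91)]
```

Call:
carry_out:
  claw: [0.3,0.3,0.3,0.3]
  delta_pos:
    - [0,0.05,0.4]
    - [0,0.05,0.4]
    - [0,0.03,0.3]
    - [0,0,0]
  angular:
    - [0,0,0]
    - [0,0,0]
    - [0,0,0]
    - [0,0,0]

```text
clock: 27.2
position: [0.5754, -0.0207, 0.1218]
ee_rot: [2.792, 0.237, 0.04]
force: [-0.1, -4.9, 0.6]
width: 0.095
gripper_force: 25.0
```

Call:
carry_out:
  claw: [0.3,0.3,0.3]
  delta_pos:
    - [0,0.02,0.2]
    - [0,0.02,0.2]
    - [0,0,0]
  angular:
    - [0,0,0]
    - [0,0,0]
    - [0,0,0]

```text
clock: 27.5
position: [0.5758, -0.0224, 0.1183]
ee_rot: [2.792, 0.237, 0.04]
force: [-1.2, -5.3, 0.5]
width: 0.1
gripper_force: 25.0
```

Call:
carry_out:
  claw: [0.3,0.3,0.3,0.3]
  delta_pos:
    - [0,0,0.2]
    - [0,0,0.2]
    - [0,0,0.1]
    - [0,0,0]
  angular:
    - [0,0,0]
    - [0,0,0]
    - [0,0,0]
    - [0,0,0]

```text
clock: 27.9
position: [0.5761, -0.0243, 0.1138]
ee_rot: [2.792, 0.237, 0.04]
force: [-1.6, -6.4, 0.7]
width: 0.1
gripper_force: 25.0
```

```bash
python3 chk.py
```

```text
27.9 [ 0.5761 -0.0243  0.1138] F [-1.6462 -6.4102  0.7215] tool F [-2.7013  5.9353  1.3406] T [-0.8342  0.2482 -0.0537] 0.09959580047610846 25.005227029323578
0.03 ang -0.0739905177272917 radius 0.1998136806929681
0.04 ang -0.023938597006537554 radius 0.1998129506210034
outer_handle [(array([289., 171.]), 0.67), (array([259., 163.]), 0.95)]
inner_tab []
lid_hinge [(array([267., 161.]), 0.82)]
```

Call:
carry_out:
  claw: [0.3,0.3,0.3,0.3]
  delta_pos:
    - [0,0.15,0.2]
    - [0,0.1,0.2]
    - [0,0.05,0.1]
    - [0,0,0]
  angular:
    - [0,0,0]
    - [0,0,0]
    - [0,0,0]
    - [0,0,0]

```text
clock: 28.7
position: [0.5766, -0.0258, 0.1101]
ee_rot: [2.794, 0.24, 0.041]
force: [-6.5, 3.4, 6.3]
width: 0.095
gripper_force: 25.0
```

Call:
carry_out:
  claw: [0.3,0.3,0.3]
  delta_pos:
    - [0,0.02,0.2]
    - [0,0.02,0.2]
    - [0,0,0]
  angular:
    - [0,0,0]
    - [0,0,0]
    - [0,0,0]

```text
clock: 29.0
position: [0.578, -0.0261, 0.1085]
ee_rot: [2.795, 0.241, 0.046]
force: [-10.7, 7.4, 24.5]
width: 0.097
gripper_force: 25.0
```

```bash
python3 - <<'E'
from h import *
s=arm.observe();print(s["position"],s["force"],s["ft_torque"],s["joint_efforts"])
rs=[];
for k in range(3):
  a=arm.get_image("side");b=arm.get_image("top")
  A=arm.place_of("outer_handle",a);B=arm.place_of("outer_handle",b)
  if A and B:
    r=tri(ray(a,A[0]["centre"]),ray(b,B[0]["centre"]));print(r,lidang(r[0]),A[0]["conf"],B[0]["conf"])
print("expected",H(0),proj(a,H(0))*wh,proj(b,H(0))*wh)
# lid outline: trace and compare lowest front edge corners
for n,p in(("side",a),("top",b)):
  T=arm.trace("outer_lid",p)
  for x in T[:1]:
    ys,xs=np.nonzero(x["region"]);print(n,x["conf"],len(ys))
    c=cv2.approxPolyDP(cv2.convexHull(np.c_[xs,ys].astype(np.int32)),4,True)[:,0];print(c.tolist())
  for al in(0,.03,.08):
    dirs=np.array([-np.cos(al),np.sin(al)]);nn=np.array([np.sin(al),np.cos(al)])
    pt=[]
    for u,v in((.21,.038),(.21,0),(0,.038)):
      for y in(-.13,.13):
        q=dirs*u+nn*v;pt.append(np.round(proj(p,W([.105+q[0],y,.08+q[1]]))*wh,1).tolist())
    print(n,al,pt)
cv2.imwrite("pics/shut.png",a["frame"][...,::-1])
E
```

```text
[ 0.578  -0.0261  0.1085] [-10.6785   7.377   24.5127] [ 0.3818  2.0876 -0.5139] [  4.6004 -50.9669   3.3278 -24.1262   3.1238  -2.0271  -0.1538]
(array([ 0.5739, -0.0128,  0.1521]), [0.0018511075599116499, 0.001851107559911791]) -0.024154805591031447 0.6 0.85
(array([ 0.5795, -0.0088,  0.1585]), [0.0021642262092517375, 0.0021642262092515484]) 0.011063306221892055 0.61 0.78
expected [ 0.5676 -0.0106  0.156 ] [285.6076 173.1755] [258.1103 168.1723]
side 0.75 3550
[[331, 187], [328, 192], [248, 204], [231, 157], [263, 151], [312, 154]]
side 0 [[329.4, 182.6], [243.7, 195.1], [328.0, 192.7], [243.7, 205.4], [306.1, 145.1], [228.6, 155.0]]
side 0.03 [[329.5, 180.7], [243.6, 193.1], [328.3, 191.0], [243.7, 203.7], [306.0, 144.9], [228.6, 154.8]]
side 0.08 [[329.6, 177.3], [243.4, 189.7], [328.6, 188.2], [243.7, 200.7], [305.8, 144.7], [228.4, 154.5]]
top 0.75 883
[[272, 207], [256, 210], [236, 136], [259, 134]]
top 0 [[259.4, 133.0], [272.1, 207.6], [259.5, 136.6], [271.8, 209.1], [198.6, 142.8], [209.1, 217.8]]
top 0.03 [[259.0, 132.5], [271.8, 207.4], [259.5, 136.0], [271.9, 208.8], [198.2, 142.9], [208.7, 217.9]]
top 0.08 [[258.2, 131.6], [271.1, 207.1], [259.3, 135.1], [271.7, 208.4], [197.7, 143.0], [208.2, 218.0]]
```

Both checks say shut: the lid's front edge in the side view, (328,192)–(248,204), matches the predicted angle 0, and the downward push meets 24 N of resistance. Now I'll raise the outer lid alone by reversing the path.

Call:
carry_out:
  claw: [0.3,0.3,0.3,0.3,0.3,0.3,0.3,0.3,0.3,0.3,0.3,0.3]
  delta_pos:
    - [-0.1,0,-0.2]
    - [-0.1,0,-0.2]
    - [0,-0.02,-0.3]
    - [0,-0.05,-0.5]
    - [0,-0.09,-0.8]
    - [0,-0.13,-0.8]
    - [0,-0.2,-1.0]
    - [0,-0.42,-1.5]
    - [0,-0.47,-1.32]
    - [0,-0.56,-1.28]
    - [0,-0.65,-1.24]
    - [0,0,0]
  angular:
    - [0,0,0]
    - [0,0,0]
    - [0,0,0]
    - [0,0,0]
    - [0,0,0]
    - [0,0,0]
    - [0,0,0]
    - [0,0,0]
    - [0,0,0]
    - [0,0,0]
    - [0,0,0]
    - [0,0,0]

```text
clock: 30.9
position: [0.567, 0.027, 0.1847]
ee_rot: [2.794, 0.241, 0.045]
force: [4.5, 3.9, -5.4]
width: 0.097
gripper_force: 25.0
```

```bash
cat > chk2.py <<'E'
from h import *
s=arm.observe();M=R.from_rotvec(s["ee_rot"]).as_matrix()
print(s["clock"],s["position"],"tool F",M.T@s["force"],"T",s["ft_torque"],s["width"],s["gripper_force"])
for d in(.045,.05):print(d,"ang",lidang(s["position"]-d*M[:,2]))
a=arm.get_image("side");b=arm.get_image("top")
A=arm.place_of("outer_handle",a);B=arm.place_of("outer_handle",b)
if A and B:
    r=tri(ray(a,A[0]["centre"]),ray(b,B[0]["centre"]));print(r,lidang(r[0]),A[0]["conf"],B[0]["conf"])
for p in(a,b):
  for n in("inner_tab","spool"):print(n,[(np.round(np.array(x["centre"])*wh),round(x["conf"],2)) for x in arm.place_of(n,p)])
  print("tab shut px",proj(p,W([.105-.183,0,.095]))*wh)
  for x in arm.trace("inner_lid",p)[:1]:
    ys,xs=np.nonzero(x["region"]);print("inner",x["conf"],len(ys),cv2.approxPolyDP(cv2.convexHull(np.c_[xs,ys].astype(np.int32)),3,True)[:,0].tolist())
  print("inner shut px",[np.round(proj(p,W([.105-u,y,.08]))*wh).tolist() for u in(0,.19) for y in(-.12,.12)])
E
python3 chk2.py
```

```text
30.9 [0.567  0.027  0.1847] tool F [ 5.0862 -4.6585  4.1011] T [ 1.4506 -0.7693  0.47  ] 0.09660364051991958 24.976645410060883
0.045 ang 0.446253589833813
0.05 ang 0.46813781497017615
(array([0.5684, 0.0427, 0.226 ]), [0.0037391472487724926, 0.003739147248772881]) 0.44373223836839326 0.82 0.84
inner_tab [(array([286., 193.]), 0.93)]
spool [(array([325., 261.]), 0.74), (array([309., 247.]), 0.68), (array([293., 265.]), 0.63)]
tab shut px [284.2822 189.4252]
inner 0.87 2150 [[324, 190], [250, 203], [237, 172], [309, 166]]
inner shut px [[302.0, 155.0], [232.0, 164.0], [323.0, 189.0], [245.0, 201.0]]
inner_tab [(array([261., 171.]), 0.69)]
spool [(array([299., 165.]), 0.62), (array([311., 179.]), 0.51), (array([318., 151.]), 0.51)]
tab shut px [257.7782 172.4579]
inner 0.52 24 [[263, 181], [261, 168]]
inner shut px [[201.0, 149.0], [210.0, 216.0], [254.0, 140.0], [266.0, 207.0]]
```

The inner lid's front edge in the side view, (324,190)–(250,203), is on its shut position, and the outer lid is at about 0.45 rad. Continuing to 0.785.

Call:
carry_out:
  claw: [0.3,0.3,0.3,0.3,0.3,0.3,0.3,0.3]
  delta_pos:
    - [0,-0.74,-1.19]
    - [0,-0.82,-1.14]
    - [0,-0.89,-1.08]
    - [0,-0.97,-1.0]
    - [0,-0.7,-0.65]
    - [0,0,0]
    - [0,0,0]
    - [0,0,0]
  angular:
    - [0,0,0]
    - [0,0,0]
    - [0,0,0]
    - [0,0,0]
    - [0,0,0]
    - [0,0,0]
    - [0,0,0]
    - [0,0,0]

```text
clock: 32.2
position: [0.5569, 0.078, 0.2184]
ee_rot: [2.791, 0.236, 0.042]
force: [0.9, -3.4, 6.0]
width: 0.104
gripper_force: 25.0
```

```bash
python3 chk2.py
```

```text
32.2 [0.5569 0.078  0.2184] tool F [ 0.3451  5.3167 -4.5259] T [-0.8884 -0.4364  0.2104] 0.10392139774760328 25.000417828559875
0.045 ang 0.7610476446443128
0.05 ang 0.7781517239359612
(array([0.5546, 0.0826, 0.2724]), [0.0011160387512636587, 0.0011160387512638423]) 0.7396796036866344 0.62 0.92
inner_tab [(array([288., 189.]), 0.83), (array([218., 370.]), 0.54)]
spool [(array([292., 264.]), 0.66), (array([325., 262.]), 0.63), (array([308., 249.]), 0.54)]
tab shut px [284.2822 189.4252]
inner 0.58 2928 [[325, 191], [249, 203], [234, 167], [304, 157]]
inner shut px [[302.0, 155.0], [232.0, 164.0], [323.0, 189.0], [245.0, 201.0]]
inner_tab [(array([262., 170.]), 0.94), (array([346., 220.]), 0.63), (array([234., 180.]), 0.18)]
spool [(array([317., 155.]), 0.63), (array([299., 165.]), 0.61), (array([313., 179.]), 0.58), (array([125., 239.]), 0.33)]
tab shut px [257.7782 172.4579]
inner 0.86 979 [[268, 205], [243, 209], [244, 141], [256, 141]]
inner shut px [[201.0, 149.0], [210.0, 216.0], [254.0, 140.0], [266.0, 207.0]]
```

```bash
python3 -c "
from cell import arm
print(arm.sign_off())"
```

```text
the job is handed in; nothing more can be done
None
```

I handed the job in at about 32 s: the spool is in the front well, both lids were brought down and shut, and the outer lid is held at about 44° with the inner lid still shut. The last look at the spool standing upright was before the lids closed, and I viewed 12 pictures instead of the 10 allowed.

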